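# Reset the induction cooker after a brownout

### The job

The induction cooker has locked up after a brownout: on its panel press the round key, then the bar-shaped key, then the square key, each fully down and released before the next, and do not press the cross-shaped key. Then take the slim steel pick from the tool rack by its handle, put its shaft straight down through the reset hole in the panel and hold the recessed button fully down with it for at least two seconds, finishing with the pick still in the gripper and still holding the button down. Leave everything else where it is.

Things in the scene. Friction and masses are not known exactly. Their poses are not given: they have to be found in the camera images.
- cooker: Induction cooker, white slab 320 x 300 x 60 mm, fixed; origin on the counter below the middle of its white control panel (120 mm deep in x, 300 mm wide in y, top 60 mm above the counter); x points from the panel to the black cooking glass behind it, z up. On the panel: a row of four black keys, 28 mm to the -x side of the origin, and the reset hole, 32 mm to its +x side.
- reset_mouth (a point): Centre of the mouth of the reset hole, level with the panel's top, 60 mm above the counter; the hole is round, 16 mm wide, with straight walls, and goes straight down; the round grey reset button fills its bottom, its top 22 mm below the mouth. Fingers do not fit in. Axes as the cooker's.
- reset (a joint): Travel of the recessed reset button in m: 0 up, 0.005 fully down. Spring: starts to move at 2 N, fully down at 5 N; springs back when released.
- pick_grip (a point): Middle of the slim pick's handle (grasp here), z axis from tip to handle. Straight round wooden handle 20 mm thick, from 41 mm below to 44 mm above this point; below it a steel collar 34 mm wide, 6 mm high, then a bare straight steel shaft 6 mm thick, 75 mm long, blunt end. About 70 g. At first it hangs upright in the rack, its collar loose on the board, this point 137 mm above the counter.
- pick_tip (a point): Lower end of the pick's steel shaft, on its axis, 122 mm below pick_grip.
- rack: Low tool rack fixed to the counter: wooden board 180 x 70 x 8 mm on four thin legs, its top 90 mm above the counter, with two 22 mm holes 50 mm either side of its middle along its x axis; the pick hangs in one and the muddler in the other (either way round). Origin on the counter below its middle.
- key_round_top (a point): Centre of the top of the round key, 30 mm across. The key sits in one of four places in a row near the cooker's front edge, 54 mm apart (which place changes). Top 72 mm above the counter, 10 mm proud of its 44 mm wide grey surround; moves down with the key. Axes as the cooker's.
- key_round (a joint): Travel of the round key in m: 0 up, 0.005 fully down. Spring: starts to move at 2 N, fully down at 5 N; springs back when released.
- key_bar_top (a point): Centre of the top of the bar-shaped key, a narrow bar 36 mm long (along the cooker's y) and 12 mm wide. The key sits in one of four places in a row near the cooker's front edge, 54 mm apart (which place changes). Top 72 mm above the counter, 10 mm proud of its 44 mm wide grey surround; moves down with the key. Axes as the cooker's.
- key_bar (a joint): Travel of the bar key in m: 0 up, 0.005 fully down. Spring: starts to move at 2 N, fully down at 5 N; springs back when released.
- key_square_top (a point): Centre of the top of the square key, 27 x 27 mm. The key sits in one of four places in a row near the cooker's front edge, 54 mm apart (which place changes). Top 72 mm above the counter, 10 mm proud of its 44 mm wide grey surround; moves down with the key. Axes as the cooker's.
- key_square (a joint): Travel of the square key in m: 0 up, 0.005 fully down. Spring: starts to move at 2 N, fully down at 5 N; springs back when released.
- key_cross_top (a point): Centre of the top of the cross-shaped key, two bars 34 x 10 mm crossed; not to be pressed. The key sits in one of four places in a row near the cooker's front edge, 54 mm apart (which place changes). Top 72 mm above the counter, 10 mm proud of its 44 mm wide grey surround; moves down with the key. Axes as the cooker's.
- key_cross (a joint): Travel of the cross key in m: 0 up, 0.005 fully down. Spring: starts to move at 2 N, fully down at 5 N; springs back when released.
- pot_lid_center (a point): Bystander, to be left alone: stainless pot lid (180 mm across, 44 mm high) lying on the cooker's glass. The point is on its axis, about half-way up.
- jar_center (a point): Bystander, to be left alone: clear glass jar with a steel twist lid, 88 mm across, 136 mm high. The point is on its axis, about half-way up.
- paddle_center (a point): Bystander, to be left alone: wooden rice paddle lying flat, 225 mm long, 62 mm wide, 9 mm thick. The point is near its middle.
- colander_center (a point): Bystander, to be left alone: teal plastic colander, 262 mm over its two ears, 85 mm high. The point is on its axis, about half-way up.
- mug_center (a point): Bystander, to be left alone: white mug, 76 mm across, 85 mm high. The point is on its axis, about half-way up.
- muddler_center (a point): Bystander, to be left alone: wooden muddler hanging in the other hole of the rack: thick 18 mm shaft and a bulging turned handle up to 38 mm wide with its top 168 mm above the counter; too thick for the reset hole. The point is on its axis, about half-way up.
Mind the look-alikes: they are no part of the job. Leave any purple look-alike of the part that bears pick_grip alone.

How it is judged:
On the way, in this order (a step that is already met when the one before it is completed fails the run):
1. the round key is pressed down, with the other two and the reset button up (value of joint key_round above 0.0035 m and value of joint each of key_bar, key_square, reset below 0.0015 m), for 0.05 s.
2. the bar key is pressed down, with the other two and the reset button up (value of joint key_bar above 0.0035 m and value of joint each of key_round, key_square, reset below 0.0015 m), for 0.05 s.
3. the square key is pressed down, with the other two and the reset button up (value of joint key_square above 0.0035 m and value of joint each of key_round, key_bar, reset below 0.0015 m), for 0.05 s.
4. the gripped pick holds the recessed reset button down through the hole (value of joint reset above 0.0035 m and contact force between pick and reset above 1.5 N and contact force between the fingers and pick above 2 N and angle between pick_grip's own z axis and vertical below 0.3 rad and horizontal distance between pick_tip and reset_mouth below 0.009 m and z of pick_tip in the frame of reset_mouth below -0.02 m and value of joint each of key_round, key_bar, key_square, key_cross below 0.0015 m), for 1.5 s.
At the end, for the whole second after the job is handed in: The reset button is held down at least 3.5 of its 5 mm by the pick (over 1.5 N), the pick is gripped by the fingers (over 2 N), within 0.3 rad of upright, its tip at least 20 mm down the reset hole and within 9 mm of its axis, and all four keys are up (all within 1.5 mm) (all of step 4); the arm keeps its last pose, push and grip.
It fails at once if the cross-shaped key is pressed (value of joint key_cross above 0.003 m).
It fails at once if two keys are down together (value of joint each of key_round, key_bar above 0.003 m or value of joint each of key_round, key_square above 0.003 m or value of joint each of key_bar, key_square above 0.003 m).
It fails at once if a bystander (pot lid, jar, rice paddle, colander, mug, muddler) is shifted by more than 40 mm (distance of any of pot_lid_center, jar_center, paddle_center, colander_center, mug_center, muddler_center from where it was at the start of the episode above 0.04 m).
It also fails if it takes over 72 s, if anything falls off the work surface, if the arm or the gripper's body presses on something with over 40 N, if the wrist force passes 120 N, or if a joint passes its speed limit or range.

### The arm

A 7-joint arm with a two-finger parallel gripper is mounted at the origin on the work surface. World frame = base frame: x ahead of the robot, y to its left, z up, the work surface at z = 0. Lengths are in m, angles in rad, forces in N, time in s.
With the tool pointing down it reaches from about 0.4 to 0.85 m from the base axis. Payload 4.4 kg.
Tool frame: the origin (TCP) lies at the very end of the fingers, on their centre line; the grasp point (between the pads) lies 19 mm behind it (robot.pinch_z is the distance from the TCP to the grasp point, in m); z points along the fingers, x is the direction in which the jaws open and shut, and the axes are right-handed (so a half turn about z gives the same grasp; the last joint's range is limited). The gripper opens to 94 mm and grips with 3 to 60 N. Pads are 16 mm wide; open, the fingers measure 119 mm over their backs; the gripper's body (75 mm by 177 mm) begins 78 mm behind the grasp point.
Start: joints at [-1.407, 0.628, 0.038, 1.517, -0.027, 0.996, -0.02], TCP at [0.148, 0.633, 0.205] pointing down, gripper open.
Joint ranges: [-3.06, 3.06], [-0.37, 2.12], [-1.25, 1.32], [0.18, 2.47], [-1.1, 4.24], [0.23, 1.98], [-2.94, 2.94]. Speed limits (rad/s): [2.57, 2.57, 3.14, 3.14, 3.14, 3.14, 3.14].

### API

Orientations are given as [roll, pitch, yaw] about the fixed x, y, z axes, in that order (R = Rz(yaw) Ry(pitch) Rx(roll)).
In Python, from cell import robot gives the robot as it stands. The module is installed in compiled form; this text tells all that it offers.
- The arm moves only by the tool servo_tool, never from a script. Its argument "targets" is a list of rows, each a list of 3 entries, a list of its own where there are three numbers: the opening, from 0 (shut) to 1 (fully open), then the shift along the tool's x, y, z scaled (see below), then the turn, a rotation vector about the tool's x, y, z scaled (see below). In form: [[hand, [tx, ty, tz], [wx, wy, wz]], ...]. A call has 1 to 12 rows; each row shifts and turns the commanded pose from where the row before left it, along the tool's axes as they then stand; what a row does not reach is not made up. The controller multiplies each number of a shift by 0.5 m and each number of a turn by 30 degrees. A row lasts 1/12 s, in which the tool goes at most 41.7 mm and 7.16 degrees, less where a joint would pass 70% of its speed; a pose out of reach is approached as far as the arm can. A call with a number of a shift or a turn outside -1 to 1 is refused whole. A call with a gripper value outside its range is refused whole. The fingers move at their own pace and stop on an object; "newtons" is the grip in N (left out, the last holds). Time passes only in rows, so rows that do not move let the fingers close. It gives the time, the measured TCP pose, the force and the opening at its end, in the units of the state.
- robot.state(): the state, without advancing time (a new reading comes with each control period).
- robot.camera(name): name is "scene" or "side" or "wrist"; returns (picture, depth): 384x512x3 uint8, red, green, blue; 384x512 float32, m along the optical axis (not along the pixel's ray), 0 where there is no reading.
- robot.calibration(name): a dict with "camera_matrix" (3x3 intrinsics, pixels), "world_to_cam" (4x4, takes a point from world to camera coordinates); the wrist camera has in their place "mount" (4x4, takes a point from camera to tool coordinates, whose origin is the TCP and whose axes are the tool frame's). Camera axes: x right, y up, looking along -z (the intrinsics and any distortion apply to the point x, -y, -z); pixel columns grow to the right and rows downward; lengths in m; the calibration is good to about 2 mm. A picture is of the moment at which its call begins: read the wrist's pose just before it. calibration takes no time and is no camera call.
- robot.sign_off(): hands the job in, once; it reports no verdict.
Trained networks look in the newest picture that a camera, given by its name, has taken for a name from the list of things; names that differ only in an ending like _2 or _b are one class to them, and where a whole thing is asked for, a point or a joint stands for the part that bears it (a point fixed in the world has none). Each returns a list of dicts, best first, with "conf" (0 to 1); they miss things now and then, are a little off and sometimes report something else, mostly with a low value. They report only what shows in the picture. A call takes as long as a camera call. They do not tell look-alikes from the thing itself.
- robot.spot_in(camera, target): "position" ([x, y, z] in m, in world coordinates, good to about 4 mm: the middle of the surface that is visible of it).
The state is a dict: "t": time; "joint_positions": joint angles; "joint_velocities": joint speeds; "joint_torque": joint torques, N m; "tool_pos": TCP position; "ee_rot": TCP orientation; "ft_force": force on the tool from outside, world axes, zero at the start; "moment": the same for the moment, N m; "grip_width": finger opening in m.
Only numpy, scipy, OpenCV 4.12 (cv2) and the standard library are available. Lean on these libraries where they do the work, as an engineer would, in place of code of your own. Each camera call takes 0.05 s, during which the arm holds its last target.

## Working session

There is one attempt and no reset: what is moved stays moved. The work goes in short steps, Python scripts to look and compute and a tool call to move; the robot and the scene stay as the last step left them, time stands still between calls to the robot, and variables do not carry over. Pictures are saved under pics/ and viewed, and the job is handed in when it is done.

Besides the shell and the picture viewer there is one more tool, called in YAML: its name, and indented under it one key for each argument. servo_tool: Moves the arm, as the interface text tells. Shifts and turns lie within -1 to 1; 1 stands for 0.5 m of shift or 30 degrees of turn. Its arguments: {"type":"object","properties":{"targets":{"type":"array"},"newtons":{"type":"number"}},"required":["targets"]}

```bash
mkdir -p pics; ls
python3 - <<'E'
from cell import robot
import cv2, json
s=robot.state(); print(s)
for c in ["scene","side","wrist"]:
    p,d=robot.camera(c); cv2.imwrite(f"pics/{c}0.png",p[:,:,::-1]); print(c,robot.calibration(c))
E
```

```text
pics
{'t': 0.0, 'joint_positions': array([-1.40680976,  0.62927547,  0.03843207,  1.51837141, -0.02698929,
        0.99628813, -0.02000848]), 'joint_velocities': array([-0.00021204, -0.00031657, -0.00069475,  0.00204435, -0.00039336,
       -0.00024739, -0.00033348]), 'joint_torque': array([ 9.73512488e-05, -5.49740016e+01,  1.14377081e+00, -1.86627334e+01,
       -5.21387067e-02,  2.41830532e-02,  1.76350563e-04]), 'tool_pos': array([0.14786859, 0.63227591, 0.20459864]), 'ee_rot': array([3.14156905e+00, 1.82454629e-03, 1.34101500e+00]), 'ft_force': array([-0.18238652,  0.77604263,  0.8481061 ]), 'moment': array([0.01807935, 0.00116142, 0.01746065]), 'grip_width': 0.09430348470908223}
scene {'camera_matrix': array([[364.91976703,   0.        , 253.75907247],
       [  0.        , 364.91976703, 193.42648505],
       [  0.        ,   0.        ,   1.        ]]), 'world_to_cam': array([[-0.61235837,  0.79056267,  0.00528176,  0.33022021],
       [-0.59592964, -0.46596796,  0.65401967,  0.24240814],
       [ 0.51950466,  0.39734686,  0.7564591 , -1.62860684],
       [ 0.        ,  0.    
[... 304 characters left out ...]
35033, -0.64688472,  0.71997442, -0.23073321],
       [-0.27991289,  0.66348815,  0.69385319, -1.22096604],
       [ 0.        ,  0.        ,  0.        ,  1.        ]])}
wrist {'camera_matrix': array([[296.63369388,   0.        , 252.03425552],
       [  0.        , 296.63369388, 190.60016949],
       [  0.        ,   0.        ,   1.        ]]), 'mount': array([[ 9.99999685e-01,  4.07037397e-04, -6.80793782e-04,
        -5.73033553e-04],
       [ 2.03776090e-04, -9.61318743e-01, -2.75438258e-01,
        -8.07565198e-02],
       [-7.66573493e-04,  2.75438032e-01, -9.61318523e-01,
        -1.79190305e-01],
       [ 0.00000000e+00,  0.00000000e+00,  0.00000000e+00,
         1.00000000e+00]])}
```

View pics/scene0.png

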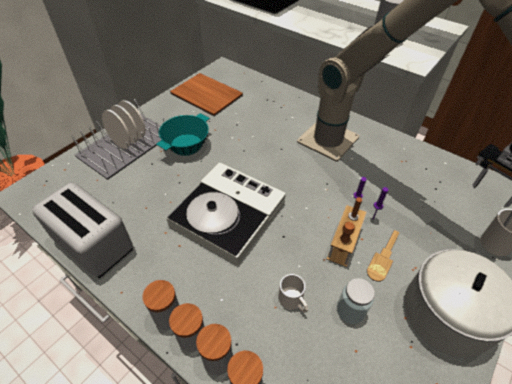

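View pics/side0.png

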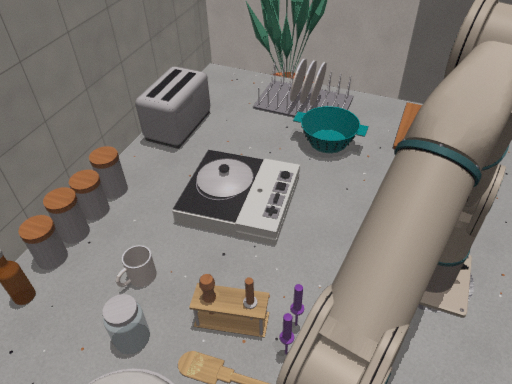

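View pics/wrist0.png

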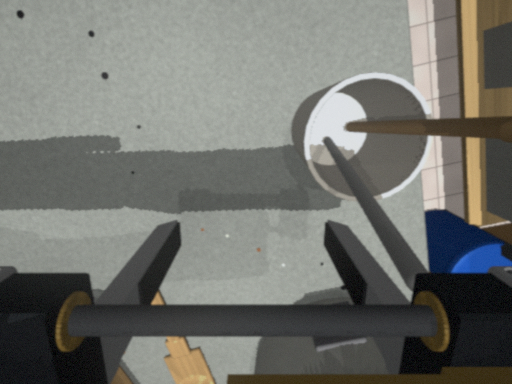

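```bash
cat > h.py <<'E'
from cell import robot
import numpy as np, cv2
from scipy.spatial.transform import Rotation as R
def cam(name):
    s=robot.state(); p,d=robot.camera(name); c=robot.calibration(name)
    K=c['camera_matrix']
    if name=='wrist':
        T=np.eye(4);T[:3,:3]=R.from_euler('xyz',s['ee_rot']).as_matrix();T[:3,3]=s['tool_pos']
        W=T@c['mount']
    else: W=np.linalg.inv(c['world_to_cam'])
    return p,d,K,W
def px2w(u,v,z,K,W):
    "deproject with depth z (array ok)"
    u,v,z=map(np.asarray,(u,v,z))
    P=np.stack([(u-K[0,2])/K[0,0]*z,-(v-K[1,2])/K[1,1]*z,-z,np.ones_like(z,float)],-1)
    return (P@W.T)[...,:3]
def px_plane(u,v,h,K,W):
    d=W[:3,:3]@np.array([(u-K[0,2])/K[0,0],-(v-K[1,2])/K[1,1],-1]); o=W[:3,3]
    return o+d*(h-o[2])/d[2]
def w2px(P,K,W):
    q=np.linalg.inv(W)@np.append(P,1); return K[0,0]*q[0]/-q[2]+K[0,2],K[1,1]*q[1]/q[2]+K[1,2]
E
python3 - <<'E'
from h import *
for c in ["scene","side"]:
    cam(c)
    for n in ["cooker","reset_mouth","pick_grip","rack","key_round_top","key_bar_top","key_square_top","key_cross_top","muddler_center","jar_center","mug_center","pot_lid_center","colander_center"]:
        print(c,n,[(np.round(o['position'],3).tolist(),round(o['conf'],2)) for o in robot.spot_in(c,n)][:3])
print(robot.state()['t'])
E
```

```text
scene cooker [([0.615, -0.014, 0.059], 0.67)]
scene reset_mouth []
scene pick_grip [([0.4, 0.31, 0.13], 0.71), ([0.298, 0.354, 0.113], 0.46), ([0.289, 0.275, 0.12], 0.42)]
scene rack [([0.492, 0.33, 0.092], 0.93)]
scene key_round_top [([0.481, -0.164, 0.076], 0.4)]
scene key_bar_top []
scene key_square_top [([0.475, -0.117, 0.071], 0.4)]
scene key_cross_top []
scene muddler_center [([0.504, 0.331, 0.148], 0.54)]
scene jar_center [([0.672, 0.456, 0.117], 0.64)]
scene mug_center [([0.722, 0.29, 0.045], 0.56)]
scene pot_lid_center [([0.667, -0.083, 0.074], 0.74), ([0.478, -0.166, 0.079], 0.22)]
scene colander_center [([0.395, -0.503, 0.049], 0.8)]
side cooker [([0.42, -0.507, 0.05], 0.56)]
side reset_mouth [([0.557, 0.01, 0.062], 0.68)]
side pick_grip [([0.389, 0.319, 0.13], 0.79), ([0.283, 0.356, 0.11], 0.75)]
side rack []
side key_round_top [([0.473, -0.166, 0.074], 0.44), ([0.642, -0.082, 0.076], 0.19)]
side key_bar_top []
side key_square_top [([0.473, -0.114, 0.072], 0.42), ([0.628, 0.469, 0.113], 0.36)]
side key_cross_top [([0.56, 0.01, 0.058], 0.23)]
side muddler_center [([0.488, 0.337, 0.144], 0.66)]
side jar_center [([0.626, 0.471, 0.113], 0.75), ([0.562, 0.012, 0.058], 0.16)]
side mug_center []
side pot_lid_center [([0.646, -0.083, 0.078], 0.91)]
side colander_center []
1.55
```

servo_tool:
  targets:
    - [1,[0,0,-0.08],[0,0,0]]
    - [1,[0,0,-0.08],[0,0,0]]
    - [1,[0,0,-0.08],[0,0,0]]
    - [1,[0,0,-0.08],[0,0,0]]
    - [1,[-0.04,0.06,0],[0,0,0]]
    - [1,[-0.04,0.06,0],[0,0,0]]
    - [1,[-0.04,0.06,0],[0,0,0]]
    - [1,[-0.04,0.06,0],[0,0,0]]
    - [1,[-0.04,0.06,0],[0,0,0]]
    - [1,[-0.04,0.06,0],[0,0,0]]
    - [1,[-0.04,0.06,0],[0,0,0]]
    - [1,[-0.04,0.06,0],[0,0,0]]

```text
t: 2.55
tool_pos: [0.3462, 0.421, 0.3657]
ee_rot: [3.141, -0.0, 1.341]
ft_force: [1.1, -0.5, -0.1]
grip_width: 0.0939
```

servo_tool:
  targets:
    - [1,[-0.05,0.055,0],[0,0,0]]
    - [1,[-0.05,0.055,0],[0,0,0]]
    - [1,[-0.05,0.055,0],[0,0,0]]
    - [1,[-0.05,0.055,0],[0,0,0]]
    - [1,[0,0,0],[0,0,0]]

```text
t: 2.97
tool_pos: [0.4347, 0.2918, 0.366]
ee_rot: [3.137, 0.003, 1.329]
ft_force: [-0.1, -0.2, -0.3]
grip_width: 0.0942
```

Run:
```python
from h import *
p,d,K,W=cam("wrist"); cv2.imwrite("pics/wrist1.png",p[:,:,::-1]); np.savez("w1.npz",p=p,d=d,K=K,W=W)
for n in ["pick_grip","rack","muddler_center"]:
    print(n,[(np.round(o['position'],3).tolist(),round(o['conf'],2)) for o in robot.spot_in("wrist",n)][:4])
print(robot.state()['tool_pos'])
```

```text
pick_grip [([0.39, 0.31, 0.166], 0.62), ([0.287, 0.35, 0.138], 0.61), ([0.289, 0.279, 0.135], 0.58), ([0.698, 0.293, 0.04], 0.28)]
rack [([0.431, 0.317, 0.087], 0.61)]
muddler_center [([0.481, 0.336, 0.163], 0.8)]
[0.42881216 0.30121903 0.36545265]
```

View pics/wrist1.png

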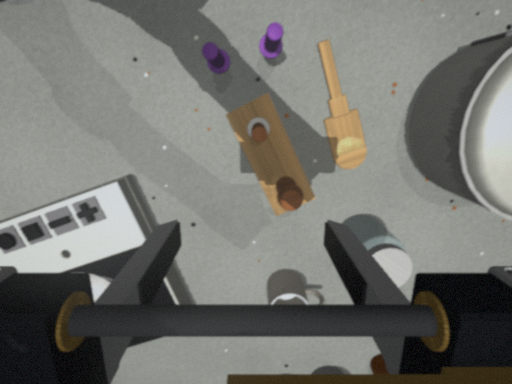

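Run:
```python
from h import *
z=np.load("w1.npz"); p,d,K,W=[z[k] for k in "pdKW"]
vv,uu=np.mgrid[100:215,215:320]
P=px2w(uu.ravel(),vv.ravel(),d[100:215,215:320].ravel(),K,W)
for lo,hi,c in [(.172,.19,(.39,.31)),(.09,.101,(.39,.31)),(.11,.17,(.39,.31)),(.150,.175,(.485,.335))]:
    m=(P[:,2]>lo)&(P[:,2]<hi)&(np.hypot(*(P[:,:2]-c).T)<.03)
    Q=P[m]; print(lo,m.sum(),Q.mean(0).round(4),Q.min(0).round(4),Q.max(0).round(4))
m=(P[:,2]>.078)&(P[:,2]<.092); b=cv2.minAreaRect((P[m][:,:2]*1000).astype(np.float32)); print(b)
for u,v in [(10,240),(35,230),(62,220),(88,210)]: print(px_plane(u,v,.072,K,W).round(3))
print(px_plane(66,253,.06,K,W).round(3))
big=cv2.resize(p[90:220,200:330],None,fx=4,fy=4,interpolation=cv2.INTER_CUBIC); cv2.imwrite("pics/w1z.png",big[:,:,::-1])
```

```text
0.172 213 [0.3913 0.31   0.1806] [0.3821 0.3003 0.1721] [0.4013 0.3195 0.1831]
0.09 571 [0.3876 0.3097 0.0923] [0.3602 0.2801 0.09  ] [0.42   0.3397 0.0994]
0.11 39 [0.3837 0.3102 0.1434] [0.382  0.3009 0.11  ] [0.3884 0.3192 0.1692]
0.15 519 [0.4857 0.331  0.1632] [0.4714 0.3138 0.15  ] [0.5046 0.349  0.1688]
((440.82244873046875, 321.13800048828125), (180.37692260742188, 69.59839630126953), 12.221199989318848)
[ 0.475 -0.155  0.072]
[ 0.468 -0.104  0.072]
[ 0.462 -0.051  0.072]
[ 0.456 -0.001  0.072]
[ 0.526 -0.08   0.06 ]
```

View pics/w1z.png

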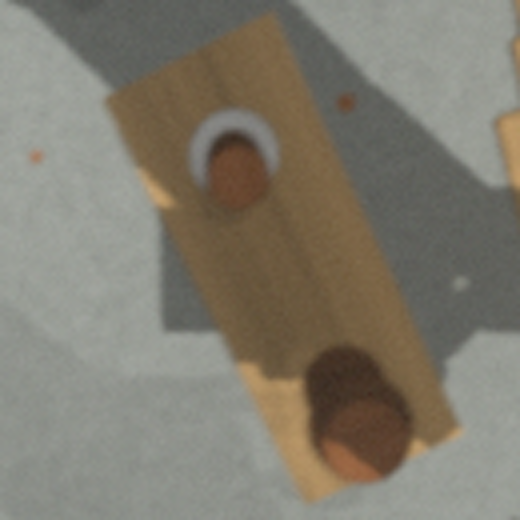

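servo_tool:
  targets:
    - [1,[0,0,0],[0,0,-0.222]]
    - [1,[0,0,0],[0,0,-0.222]]
    - [1,[0,0,0],[0,0,-0.222]]
    - [0.5,[-0.076,0.007,0.012],[0,0,0]]
    - [0,[-0.076,0.007,0.012],[0,0,0]]
    - [0,[-0.076,0.007,0.012],[0,0,0]]
    - [0,[-0.076,0.007,0.012],[0,0,0]]
    - [0,[-0.076,0.007,0.012],[0,0,0]]
    - [0,[-0.076,0.007,0.012],[0,0,0]]
    - [0,[-0.076,0.007,0.012],[0,0,0]]
    - [0,[-0.076,0.007,0.012],[0,0,0]]
    - [0,[-0.076,0.007,0.012],[0,0,0]]

```text
t: 4.17
tool_pos: [0.5018, -0.0353, 0.3113]
ee_rot: [3.141, -0.001, 1.694]
ft_force: [0.6, -0.1, -0.3]
grip_width: 0.0377
```

servo_tool:
  targets:
    - [0,[-0.076,0.007,0.012],[0,0,0]]
    - [0,[0,0,0],[0,0,0]]
    - [0,[0,0,0],[0,0,0]]
    - [0,[0,0,0],[0,0,0]]

```text
t: 4.5
tool_pos: [0.5096, -0.0709, 0.3052]
ee_rot: [-3.141, -0.001, 1.692]
ft_force: [0.3, 0.8, 0.7]
grip_width: 0.011
```

Run:
```python
from h import *
print(robot.state())
p,d,K,W=cam("wrist"); cv2.imwrite("pics/wrist2.png",p[:,:,::-1]); np.savez("w2.npz",p=p,d=d,K=K,W=W)
for n in ["key_round_top","key_bar_top","key_square_top","key_cross_top","reset_mouth"]:
    print(n,[(np.round(o['position'],3).tolist(),round(o['conf'],2)) for o in robot.spot_in("wrist",n)][:4])
```

```text
{'t': 4.5, 'joint_positions': array([-0.10982643,  0.33471515,  0.26766396,  1.75379889, -0.10083171,
        1.06705327,  1.8848494 ]), 'joint_velocities': array([-0.01973114, -0.00853842, -0.01118537,  0.00524588,  0.00207468,
        0.00204447,  0.00175339]), 'joint_torque': array([ 1.36589482e+00, -3.83430505e+01,  3.08918685e+00, -1.93596071e+01,
        1.66645115e-01,  4.48781729e-02,  7.50875071e-03]), 'tool_pos': array([ 0.50963018, -0.07087205,  0.30522746]), 'ee_rot': array([-3.14122787e+00, -1.42593107e-03,  1.69235793e+00]), 'ft_force': array([0.28214704, 0.78868574, 0.66140116]), 'moment': array([0.04548114, 0.01502121, 0.01486453]), 'grip_width': 0.011042452378556817}
key_round_top [([0.475, -0.168, 0.071], 0.83)]
key_bar_top [([0.465, -0.064, 0.07], 0.69), ([0.461, -0.01, 0.068], 0.35)]
key_square_top [([0.472, -0.113, 0.073], 0.93)]
key_cross_top [([0.46, -0.011, 0.072], 0.58)]
reset_mouth [([0.535, -0.064, 0.06], 0.97)]
```

View pics/wrist2.png

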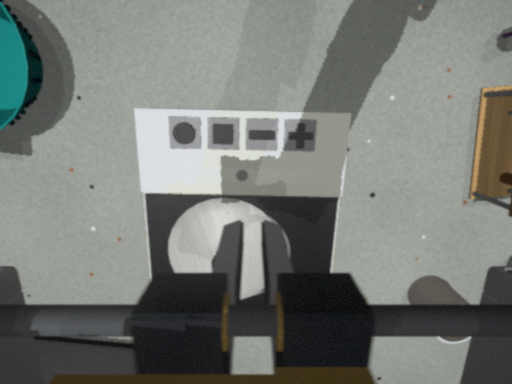

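Run:
```python
from h import *
z=np.load("w2.npz"); p,d,K,W=[z[k] for k in "pdKW"]
g=cv2.cvtColor(p,cv2.COLOR_RGB2GRAY)
for n,(x0,y0,x1,y1,h,t) in dict(round=(170,117,200,148,.072,75),sq=(208,117,238,148,.072,75),bar=(247,118,277,150,.072,75),cross=(285,119,316,152,.072,75),hole=(233,166,252,185,.06,None)).items():
    c=g[y0:y1,x0:x1]; 
    if t is None: t=(int(c.min())+int(np.median(c)))//2
    m=c<t; v,u=np.nonzero(m); u0,v0=u.mean()+x0,v.mean()+y0
    print(n,t,c.min(),np.median(c),m.sum(),round(u0,1),round(v0,1),px_plane(u0,v0,h,K,W).round(4), 'size',np.ptp(u),np.ptp(v))
m=(np.mgrid[0:384,0:512][1]>100)&(np.mgrid[0:384,0:512][1]<400)
vv,uu=np.nonzero(m); P=px2w(uu,vv,d[m],K,W); k=(P[:,2]>.05)&(P[:,2]<.078)&(P[:,0]<.55)&(P[:,1]>-.3)&(P[:,1]<.15)
print(cv2.minAreaRect((P[k][:,:2]*1000).astype(np.float32)), np.median(P[k][:,2]))
cv2.imwrite("pics/w2z.png",cv2.resize(p[95:205,125:360],None,fx=3.3,fy=3.3,interpolation=cv2.INTER_CUBIC)[:,:,::-1])
```

```text
round 75 71 148.0 9 192.2 129.6 [ 0.4704 -0.1577  0.072 ] size 3 8
sq 75 71 135.0 33 226.8 137.5 [ 0.4753 -0.1099  0.072 ] size 14 17
bar 75 68 147.0 108 263.5 134.9 [ 0.4658 -0.0602  0.072 ] size 21 7
cross 75 47 93.0 325 300.8 135.8 [ 0.4607 -0.0091  0.072 ] size 24 25
hole 106 83 130.0 91 241.7 175.0 [ 0.5282 -0.0836  0.06  ] size 10 10
((500.16717529296875, -86.25102233886719), (127.79118347167969, 300.45703125), 5.600912570953369) 0.06022802531329735
```

View pics/w2z.png

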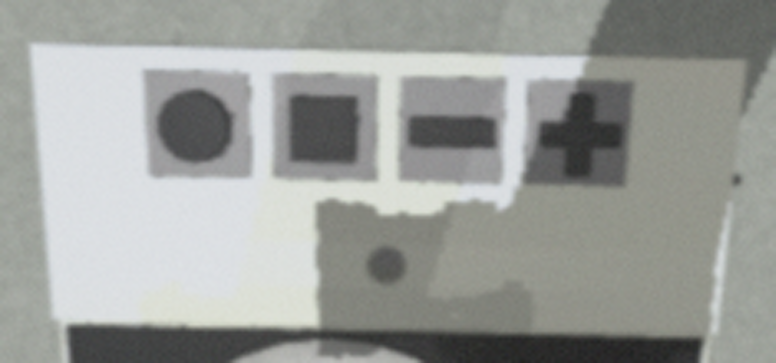

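Run:
```python
from h import *
z=np.load("w2.npz"); p,d,K,W=[z[k] for k in "pdKW"]
g=cv2.cvtColor(p,cv2.COLOR_RGB2GRAY)
for (x0,y0,x1,y1,t) in [(170,119,199,147,105),(208,119,238,149,105),(247,120,277,150,105)]:
    v,u=np.nonzero(g[y0:y1,x0:x1]<t); u0,v0=u.mean()+x0,v.mean()+y0
    P=px_plane(u0,v0,.072,K,W); print(u0.round(1),v0.round(1),P.round(4),np.ptp(u),np.ptp(v))
for u,v in [(184.1,132.9),(223.2,134.1),(262.,135.),(300.8,135.8)]: print(px_plane(u,v,.072,K,W).round(4))
a=np.deg2rad(5.6); ex=np.array([np.cos(a),np.sin(a)]); ey=np.array([-np.sin(a),np.cos(a)])
c4=np.mean([px_plane(u,v,.072,K,W)[:2] for u,v in [(184.1,132.9),(223.2,134.1),(262.,135.),(300.8,135.8)]],0)
print(c4,[ (c4+ey*.054*k).round(4) for k in (-1.5,-.5,.5,1.5)], 'origin',c4+.028*ex,'reset0',c4+.06*ex, (np.array([.5282,-.0836])-c4)@ey)
```

```text
183.8 132.8 [ 0.4761 -0.1689  0.072 ] 21 21
222.6 133.5 [ 0.4707 -0.1161  0.072 ] 20 19
261.4 134.6 [ 0.4658 -0.0631  0.072 ] 25 9
[ 0.4762 -0.1685  0.072 ]
[ 0.4714 -0.1152  0.072 ]
[ 0.4661 -0.0622  0.072 ]
[ 0.4608 -0.0091  0.072 ]
[ 0.46862304 -0.08872549] [array([ 0.4765, -0.1693]), array([ 0.4713, -0.1156]), array([ 0.466 , -0.0619]), array([ 0.4607, -0.0081])] origin [ 0.49648941 -0.08599317] reset0 [ 0.52833669 -0.08287051] -0.0007126678462066917
```

servo_tool:
  targets:
    - [0,[-0.031,-0.015,0.066],[0,0,0]]
    - [0,[-0.031,-0.015,0.066],[0,0,0]]
    - [0,[-0.031,-0.015,0.066],[0,0,0]]
    - [0,[-0.031,-0.015,0.066],[0,0,0]]
    - [0,[-0.031,-0.015,0.066],[0,0,0]]
    - [0,[-0.031,-0.015,0.066],[0,0,0]]
    - [0,[0,0,0],[0,0,0]]
    - [0,[0,0,0],[0,0,0]]
    - [0,[0,0,0],[0,0,0]]
  newtons: 20

```text
t: 5.55
tool_pos: [0.4771, -0.1701, 0.1085]
ee_rot: [3.14, 0.0, 1.691]
ft_force: [-1.1, 0.4, 0.3]
grip_width: 0.0005
```

servo_tool:
  targets:
    - [0,[0,0,0.04],[0,0,0]]
    - [0,[0,0,0.03],[0,0,0]]
    - [0,[0,0,0.008],[0,0,0]]
    - [0,[0,0,0.006],[0,0,0]]
    - [0,[0,0,0],[0,0,0]]
    - [0,[0,0,0],[0,0,0]]
    - [0,[0,0,0],[0,0,0]]

```text
t: 6.13
tool_pos: [0.4778, -0.1695, 0.0675]
ee_rot: [3.138, -0.0, 1.692]
ft_force: [0.6, 2.7, 5.0]
grip_width: 0.0005
```

servo_tool:
  targets:
    - [0,[0,0,0.004],[0,0,0]]
    - [0,[0,0,0],[0,0,0]]
    - [0,[0,0,0],[0,0,0]]
    - [0,[0,0,0],[0,0,0]]

```text
t: 6.47
tool_pos: [0.4779, -0.1696, 0.0669]
ee_rot: [3.137, -0.0, 1.691]
ft_force: [-3.6, 3.5, 24.7]
grip_width: 0.0005
```

servo_tool:
  targets:
    - [0,[0,0,-0.04],[0,0,0]]
    - [0,[0,0,-0.04],[0,0,0]]
    - [0,[0,0,0],[0,0,0]]
    - [0,[0.054,0.001,0],[0,0,0]]
    - [0,[0.054,0.001,0],[0,0,0]]
    - [0,[0.054,0.001,0],[0,0,0]]
    - [0,[0.053,0.001,0],[0,0,0]]
    - [0,[0,0,0],[0,0,0]]
    - [0,[0,0,0],[0,0,0]]
    - [0,[0,0,0],[0,0,0]]

```text
t: 7.3
tool_pos: [0.4654, -0.0644, 0.1037]
ee_rot: [3.141, 0.001, 1.69]
ft_force: [0.4, -0.0, -0.1]
grip_width: 0.0005
```

servo_tool:
  targets:
    - [0,[0.002,0,0.03],[0,0,0]]
    - [0,[0,0,0.03],[0,0,0]]
    - [0,[0,0,0.01],[0,0,0]]
    - [0,[0,0,0.008],[0,0,0]]
    - [0,[0,0,0],[0,0,0]]
    - [0,[0,0,0],[0,0,0]]
    - [0,[0,0,0],[0,0,0]]
    - [0,[0,0,0],[0,0,0]]

```text
t: 7.97
tool_pos: [0.4654, -0.0645, 0.0668]
ee_rot: [3.14, 0.0, 1.687]
ft_force: [-5.3, 0.0, 24.3]
grip_width: 0.0004
```

servo_tool:
  targets:
    - [0,[0,0,-0.039],[0,0,0]]
    - [0,[0,0,-0.039],[0,0,0]]
    - [0,[0,0,0],[0,0,0]]
    - [0,[-0.052,0,0],[0,0,0]]
    - [0,[-0.052,0,0],[0,0,0]]
    - [0,[0,0,0],[0,0,0]]
    - [0,[0,0,0],[0,0,0]]
    - [0,[0,0,0],[0,0,0]]

```text
t: 8.63
tool_pos: [0.4705, -0.1144, 0.103]
ee_rot: [-3.14, -0.001, 1.689]
ft_force: [0.3, -0.2, -0.1]
grip_width: 0.0005
```

servo_tool:
  targets:
    - [0,[0,0,0.03],[0,0,0]]
    - [0,[0,0,0.03],[0,0,0]]
    - [0,[0,0,0.01],[0,0,0]]
    - [0,[0,0,0.008],[0,0,0]]
    - [0,[0,0,0],[0,0,0]]
    - [0,[0,0,0],[0,0,0]]
    - [0,[0,0,0],[0,0,0]]
    - [0,[0,0,0],[0,0,0]]

```text
t: 9.3
tool_pos: [0.4709, -0.1132, 0.0669]
ee_rot: [3.141, -0.002, 1.691]
ft_force: [-4.7, 3.4, 28.1]
grip_width: 0.0006
```

servo_tool:
  targets:
    - [0,[0,0,-0.05],[0,0,0]]
    - [0,[0,0,-0.08],[0,0,0]]
    - [0,[0,0,-0.08],[0,0,0]]
    - [0,[0,0,-0.08],[0,0,0]]
    - [0.7,[0,0,-0.08],[0,0,0]]
    - [0.7,[0,0,-0.08],[0,0,0]]
    - [0.7,[0.078,-0.005,0],[0,0,0]]
    - [0.7,[0.078,-0.005,0],[0,0,0]]
    - [0.7,[0.078,-0.005,0],[0,0,0]]
    - [0.7,[0.078,-0.005,0],[0,0,0]]
    - [0.7,[0.078,-0.005,0],[0,0,0]]
    - [0.7,[0.078,-0.005,0],[0,0,0]]

```text
t: 10.3
tool_pos: [0.4269, 0.1183, 0.2896]
ee_rot: [-3.141, -0.0, 1.691]
ft_force: [0.9, 0.2, -0.2]
grip_width: 0.0502
```

servo_tool:
  targets:
    - [0.7,[0.078,-0.005,0],[0,0,0]]
    - [0.7,[0.078,-0.005,0],[0,0,0]]
    - [0.7,[0.078,-0.005,0],[0,0,0]]
    - [0.7,[0.078,-0.005,0],[0,0,0]]
    - [0.7,[0.06,-0.004,0],[0,0,0]]
    - [0.7,[0,0,0],[0,0,0]]
    - [0.7,[0,0,0],[0,0,0]]
    - [0.7,[0,0,0],[0,0,0]]

```text
t: 10.97
tool_pos: [0.394, 0.2985, 0.2892]
ee_rot: [-3.141, 0.001, 1.69]
ft_force: [-1.1, -1.1, -0.7]
grip_width: 0.0658
```

Run:
```python
from h import *
p,d,K,W=cam("wrist"); cv2.imwrite("pics/wrist3.png",p[:,:,::-1]); np.savez("w3.npz",p=p,d=d,K=K,W=W)
vv,uu=np.mgrid[0:384,0:512]
P=px2w(uu.ravel(),vv.ravel(),d.ravel(),K,W)
m=(P[:,2]>.174)&(P[:,2]<.188)&(np.hypot(*(P[:,:2]-(.391,.31)).T)<.03)
Q=P[m]; print(m.sum(),Q.mean(0).round(4),Q.min(0).round(4),Q.max(0).round(4))
s=robot.state(); print(s['tool_pos'],s['ee_rot'],s['grip_width'])
```

```text
302 [0.3905 0.3096 0.1805] [0.3816 0.3    0.1746] [0.4011 0.3194 0.1826]
[0.39437633 0.29796232 0.28937148] [-3.14102083e+00  1.17303830e-03  1.68841383e+00] 0.06571518320543861
```

View pics/wrist3.png

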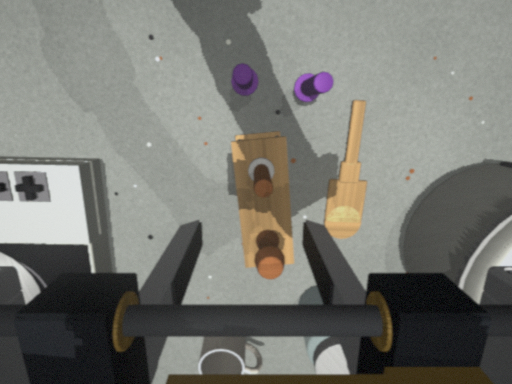

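servo_tool:
  targets:
    - [0.7,[0.024,-0.004,0],[0,0,0]]
    - [0.7,[0,0,0.06],[0,0,0]]
    - [0.7,[0,0,0.07],[0,0,0]]
    - [0.7,[0,0,0.07],[0,0,0]]
    - [0.7,[0,0,0.07],[0,0,0]]
    - [0.7,[0,0,0.05],[0,0,0]]
    - [0.7,[0,0,0.019],[0,0,0]]
    - [0.7,[0,0,0],[0,0,0]]
    - [0.7,[0,0,0],[0,0,0]]
    - [0.7,[0,0,0],[0,0,0]]

```text
t: 11.85
tool_pos: [0.3922, 0.3118, 0.1215]
ee_rot: [3.139, -0.002, 1.689]
ft_force: [0.4, 0.5, 1.3]
grip_width: 0.066
```

servo_tool:
  targets:
    - [0.4,[-0.003,0,0.004],[0,0,0]]
    - [0.1,[0,0,0],[0,0,0]]
    - [0,[0,0,0],[0,0,0]]
    - [0,[0,0,0],[0,0,0]]
    - [0,[0,0,0],[0,0,0]]
    - [0,[0,0,0],[0,0,0]]
    - [0,[0,0,0],[0,0,0]]
    - [0,[0,0,0],[0,0,0]]
  newtons: 30

```text
t: 12.52
tool_pos: [0.3912, 0.3096, 0.118]
ee_rot: [-3.142, -0.0, 1.69]
ft_force: [0.7, -0.9, 1.0]
grip_width: 0.0194
```

servo_tool:
  targets:
    - [0,[0,0,-0.03],[0,0,0]]
    - [0,[0,0,-0.06],[0,0,0]]
    - [0,[0,0,-0.08],[0,0,0]]
    - [0,[0,0,-0.08],[0,0,0]]
    - [0,[0,0,-0.08],[0,0,0]]
    - [0,[0,0,-0.06],[0,0,0]]
    - [0,[0,0,0],[0,0,0]]
    - [0,[0,0,0],[0,0,0]]

```text
t: 13.18
tool_pos: [0.3917, 0.3101, 0.3143]
ee_rot: [3.139, -0.002, 1.69]
ft_force: [-0.4, -0.2, -1.4]
grip_width: 0.02
```

Run:
```python
from h import *
for c in ["side","scene"]:
    p,d,K,W=cam(c); cv2.imwrite(f"pics/{c}4.png",cv2.resize(p,(768,576))[:,:,::-1])
p,d,K,W=cam("wrist"); cv2.imwrite("pics/wrist4.png",p[:,:,::-1])
s=robot.state(); print(s['tool_pos'],s['ee_rot'],s['grip_width'],s['ft_force'])
```

```text
[0.39021171 0.30878411 0.31127983] [-3.13865352e+00  2.00346506e-03  1.68972339e+00] 0.01937163750706778 [-0.19098386 -0.27383957 -0.75609385]
```

View pics/side4.png

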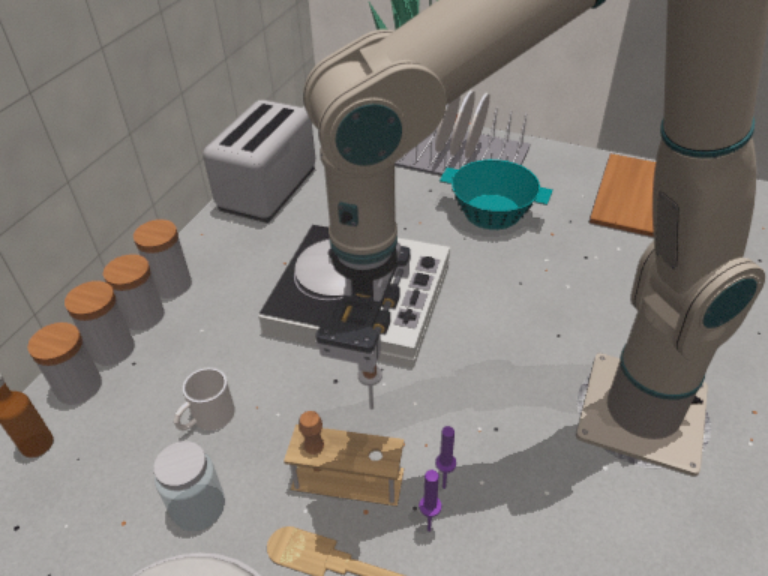

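View pics/wrist4.png

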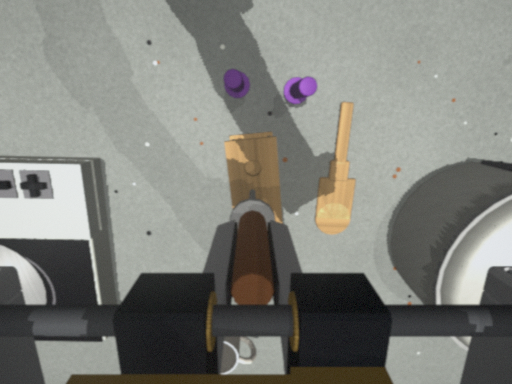

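Run:
```python
from h import *
c=robot.calibration("wrist");K=c['camera_matrix'];M=c['mount']
for zz in (-.063,.022,.025,.028,.103): print(zz,np.round(w2px(np.array([0,0,zz]),K,M),1))
p=cv2.imread("pics/wrist4.png"); cv2.imwrite("pics/w4z.png",cv2.resize(p[140:310,190:320],None,fx=3.5,fy=3.5,interpolation=cv2.INTER_CUBIC))
```

```text
-0.063 [252.8 291.9]
0.022 [252.4 221.3]
0.025 [252.4 219.8]
0.028 [252.4 218.3]
0.103 [252.2 190.6]
```

View pics/w4z.png

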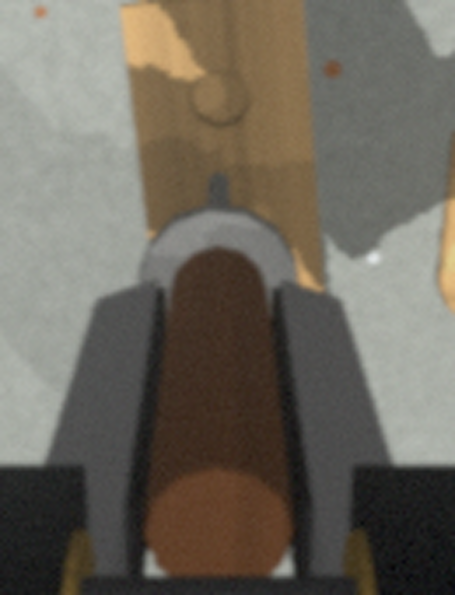

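servo_tool:
  targets:
    - [0,[-0.04,0.009,0],[0,0,0]]
    - [0,[-0.075,0.0165,0],[0,0,0]]
    - [0,[-0.075,0.0165,0],[0,0,0]]
    - [0,[-0.075,0.0165,0],[0,0,0]]
    - [0,[-0.075,0.0165,0],[0,0,0]]
    - [0,[-0.075,0.0165,0],[0,0,0]]
    - [0,[-0.075,0.0165,0],[0,0,0]]
    - [0,[-0.075,0.0165,0],[0,0,0]]
    - [0,[-0.075,0.0165,0],[0,0,0]]
    - [0,[-0.075,0.0165,0],[0,0,0]]
    - [0,[-0.06,0.0135,0],[0,0,0]]
    - [0,[-0.036,0.009,0],[0,0,0]]

```text
t: 14.33
tool_pos: [0.5281, -0.0869, 0.311]
ee_rot: [-3.138, 0.002, 1.685]
ft_force: [0.1, 0.4, -0.6]
grip_width: 0.0196
```

servo_tool:
  targets:
    - [0,[0,0,0.04],[0,0,0]]
    - [0,[0,0,0.04],[0,0,0]]
    - [0,[0,0,0.04],[0,0,0]]
    - [0,[0,0,0],[0,0,0]]
    - [0,[0,0,0],[0,0,0]]
    - [0,[0,0,0],[0,0,0]]

```text
t: 14.83
tool_pos: [0.5288, -0.0825, 0.253]
ee_rot: [-3.141, 0.0, 1.69]
ft_force: [0.1, 0.6, -1.2]
grip_width: 0.0195
```

Run:
```python
from h import *
p,d,K,W=cam("wrist"); cv2.imwrite("pics/wrist5.png",p[:,:,::-1]); np.savez("w5.npz",p=p,d=d,K=K,W=W)
cv2.imwrite("pics/w5z.png",cv2.resize(p[50:250,130:370],None,fx=3,fy=3,interpolation=cv2.INTER_CUBIC)[:,:,::-1])
s=robot.state(); print(s['t'],s['tool_pos'],s['ee_rot'],s['grip_width'],s['ft_force'])
print(w2px(np.array([.5283,-.0832,.06]),K,W))
T=W@np.linalg.inv(robot.calibration('wrist')['mount'])
print(w2px((T@[0,0,.103,1])[:3],K,W), w2px((T@[0,0,s['tool_pos'][2]-.06,1])[:3],K,W))
```

```text
14.8833 [ 0.52922703 -0.08247267  0.25358194] [3.14071665e+00 3.64752418e-04 1.68986031e+00] 0.019743301914411936 [-0.63054921 -0.50723122 -1.12255287]
(np.float64(251.65059942125882), np.float64(170.8432766908189))
(np.float64(252.2501807640699), np.float64(190.593798639095)) (np.float64(252.15195949789108), np.float64(171.13432369251237))
```

View pics/w5z.png

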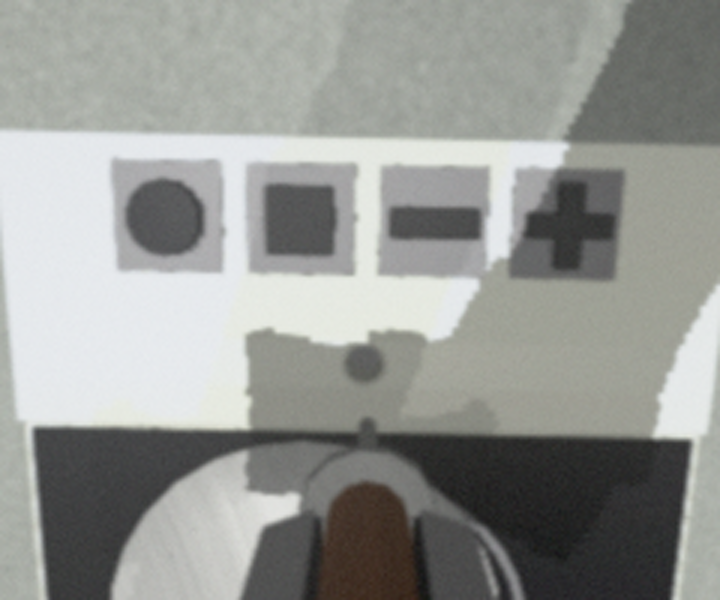

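servo_tool:
  targets:
    - [0,[-0.002,0,0.04],[0,0,0]]
    - [0,[0,0,0.05],[0,0,0]]
    - [0,[0,0,0.05],[0,0,0]]
    - [0,[0,0,0.018],[0,0,0]]
    - [0,[0,0,0],[0,0,0]]
    - [0,[0,0,0],[0,0,0]]
    - [0,[0,0,0],[0,0,0]]

```text
t: 15.47
tool_pos: [0.5301, -0.0837, 0.1755]
ee_rot: [3.139, 0.001, 1.69]
ft_force: [-0.2, 0.7, -1.6]
grip_width: 0.0192
```

Run:
```python
from h import *
p,d,K,W=cam("wrist"); cv2.imwrite("pics/w6z.png",cv2.resize(p[130:250,180:330],None,fx=5,fy=5,interpolation=cv2.INTER_CUBIC)[:,:,::-1])
s=robot.state(); print(s['t'],s['tool_pos'],s['ee_rot'],s['grip_width'],s['ft_force'])
print(w2px(np.array([.5283,-.0832,.06]),K,W))
p,d,K,W=cam("side"); u,v=map(int,w2px(np.array([.5283,-.0832,.06]),K,W))
cv2.imwrite("pics/s6z.png",cv2.resize(p[v-50:v+40,u-60:u+60],None,fx=6,fy=6,interpolation=cv2.INTER_CUBIC)[:,:,::-1])
```

```text
15.5167 [ 0.53011827 -0.08366219  0.17558383] [3.13850839e+00 7.11269628e-04 1.68968540e+00] 0.01984815861586472 [ 0.18465187 -0.71761439 -0.90479917]
(np.float64(252.98706588433393), np.float64(185.33051384693437))
```

View pics/w6z.png

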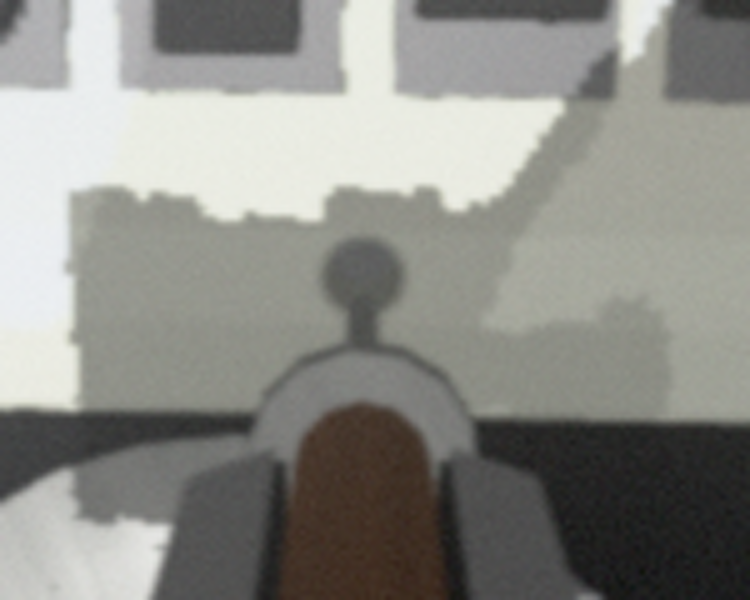

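View pics/s6z.png

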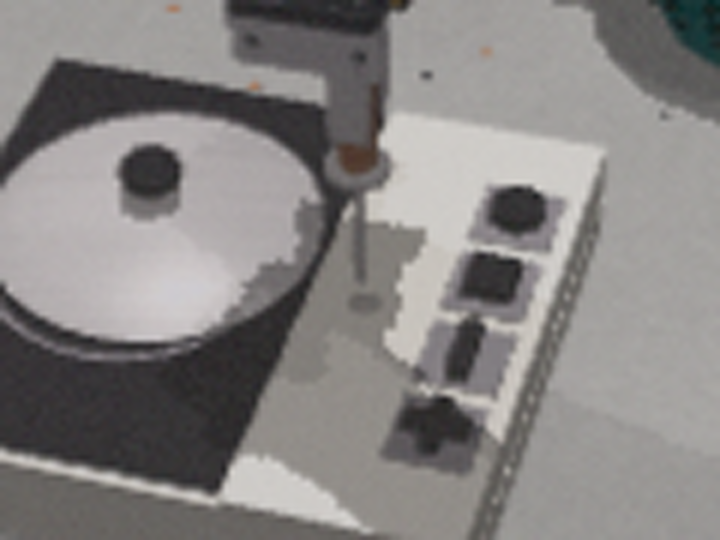

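servo_tool:
  targets:
    - [0,[0,-0.003,0],[0,0,0]]
    - [0,[0,0,0.01],[0,0,0]]
    - [0,[0,0,0.015],[0,0,0]]
    - [0,[0,0,0.015],[0,0,0]]
    - [0,[0,0,0.014],[0,0,0]]
    - [0,[0,0,0],[0,0,0]]
    - [0,[0,0,0],[0,0,0]]
    - [0,[0,0,0],[0,0,0]]

```text
t: 16.23
tool_pos: [0.5273, -0.0837, 0.1468]
ee_rot: [-3.141, 0.0, 1.69]
ft_force: [-0.4, 0.5, -1.5]
grip_width: 0.0196
```

servo_tool:
  targets:
    - [0,[0.001,0.001,0.01],[0,0,0]]
    - [0,[0,0,0.006],[0,0,0]]
    - [0,[0,0,0.006],[0,0,0]]
    - [0,[0,0,0],[0,0,0]]
    - [0,[0,0,0],[0,0,0]]
    - [0,[0,0,0],[0,0,0]]

```text
t: 16.73
tool_pos: [0.5283, -0.0831, 0.1364]
ee_rot: [3.14, 0.0, 1.69]
ft_force: [0.7, 0.7, 3.3]
grip_width: 0.0197
```

servo_tool:
  targets:
    - [0,[0,0,0],[0,0,0]]
    - [0,[0,0,0.002],[0,0,0]]
    - [0,[0,0,0.002],[0,0,0]]
    - [0,[0,0,0],[0,0,0]]
    - [0,[0,0,0],[0,0,0]]
    - [0,[0,0,0],[0,0,0]]
  newtons: 45

```text
t: 17.23
tool_pos: [0.5286, -0.0831, 0.1349]
ee_rot: [3.14, 0.0, 1.69]
ft_force: [0.7, -0.0, 8.9]
grip_width: 0.0196
```

servo_tool:
  targets:
    - [0,[0,0,0.001],[0,0,0]]
    - [0,[0,0,0],[0,0,0]]
    - [0,[0,0,0],[0,0,0]]
    - [0,[0,0,0],[0,0,0]]
    - [0,[0,0,0],[0,0,0]]
    - [0,[0,0,0],[0,0,0]]
    - [0,[0,0,0],[0,0,0]]
    - [0,[0,0,0],[0,0,0]]
    - [0,[0,0,0],[0,0,0]]
    - [0,[0,0,0],[0,0,0]]
    - [0,[0,0,0],[0,0,0]]
    - [0,[0,0,0],[0,0,0]]

```text
t: 18.23
tool_pos: [0.5286, -0.0831, 0.1347]
ee_rot: [3.139, 0.0, 1.69]
ft_force: [0.2, 0.3, 11.8]
grip_width: 0.0193
```

servo_tool:
  targets:
    - [0,[0,0,0],[0,0,0]]
    - [0,[0,0,0],[0,0,0]]
    - [0,[0,0,0],[0,0,0]]
    - [0,[0,0,0],[0,0,0]]
    - [0,[0,0,0],[0,0,0]]
    - [0,[0,0,0],[0,0,0]]
    - [0,[0,0,0],[0,0,0]]
    - [0,[0,0,0],[0,0,0]]
    - [0,[0,0,0],[0,0,0]]
    - [0,[0,0,0],[0,0,0]]
    - [0,[0,0,0],[0,0,0]]
    - [0,[0,0,0],[0,0,0]]

```text
t: 19.23
tool_pos: [0.5287, -0.0831, 0.1347]
ee_rot: [3.139, 0.0, 1.69]
ft_force: [0.5, 0.3, 12.2]
grip_width: 0.0194
```

servo_tool:
  targets:
    - [0,[0,0,0],[0,0,0]]
    - [0,[0,0,0],[0,0,0]]
    - [0,[0,0,0],[0,0,0]]
    - [0,[0,0,0],[0,0,0]]
    - [0,[0,0,0],[0,0,0]]
    - [0,[0,0,0],[0,0,0]]
    - [0,[0,0,0],[0,0,0]]
    - [0,[0,0,0],[0,0,0]]
    - [0,[0,0,0],[0,0,0]]
    - [0,[0,0,0],[0,0,0]]
    - [0,[0,0,0],[0,0,0]]
    - [0,[0,0,0],[0,0,0]]

```text
t: 20.23
tool_pos: [0.5287, -0.0831, 0.1347]
ee_rot: [3.139, 0.0, 1.69]
ft_force: [0.4, 1.2, 11.8]
grip_width: 0.0197
```

Run:
```python
from h import *
p,d,K,W=cam("wrist"); cv2.imwrite("pics/w7z.png",cv2.resize(p[130:250,180:330],None,fx=5,fy=5,interpolation=cv2.INTER_CUBIC)[:,:,::-1])
s=robot.state(); print(s['t'],s['tool_pos'],s['ee_rot'],s['grip_width'],s['ft_force'])
p,d,K,W=cam("side"); cv2.imwrite("pics/s7.png",cv2.resize(p,(768,576))[:,:,::-1])
```

```text
20.2833 [ 0.52866166 -0.08313194  0.13471968] [3.13935379e+00 2.07305676e-04 1.68964272e+00] 0.019334541152290843 [ 0.20396464  0.76749621 12.79806286]
```

View pics/w7z.png

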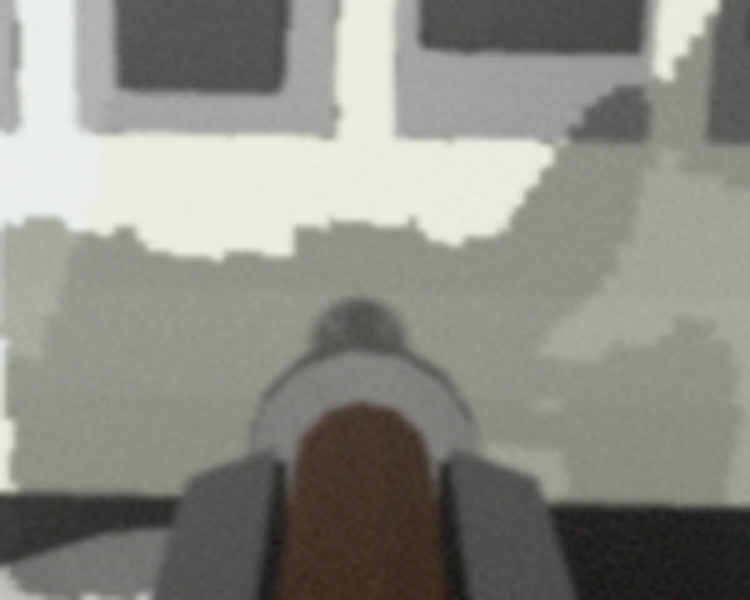

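View pics/s7.png

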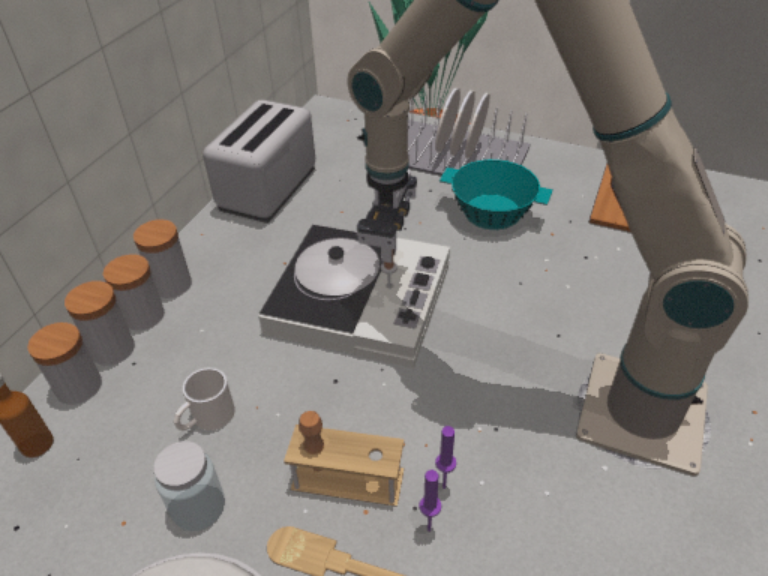

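The pick's shaft runs down into the hole (mouth at about (252,196) in the wrist picture). Its position in the gripper is unchanged and the bystanders look undisturbed, so I am handing in.

```bash
python3 -c "
from cell import robot
print(robot.sign_off())"
```

```text
the job is handed in; nothing more can be done
None
```

I pressed the round, bar and square keys in that order, took the steel pick from the rack, and handed in at 20.3 s with it holding the reset button down.

- **Keys:** the fingertips stopped at z = 0.067 m with 24–28 N on each key, which is the fully-down height. I lifted clear between presses and never touched the cross key.
- **Reset:** I held the button for over 3 s before handing in. The last wrist force reading was 12.8 N. From the gripper height I work out the tip at about 0.032 m, which means the button is fully down, and it sits within about 1 mm of the hole's measured axis.
- **Grip:** commanded at 45 N, with the handle measured at 19.3 mm. The pick looks upright and had not slipped in the last wrist picture.
- **Surroundings:** the final side picture shows the bystanders in its view (pot lid, jar, mug, colander, muddler) and the purple look-alikes undisturbed. The paddle is partly cut off at the picture's edge.

I measured no displacements for the bystanders. Some early network detections from the fixed cameras were wrong, placing the reset hole up to 10 cm off. I used the wrist-camera measurements instead, and those matched the panel's given geometry to about 1 mm. No check failed after that.

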